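# Trim an air capacitor to bring the meter to centre zero

### The job

Take the plastic tuning tool out of the stand, ease its blade gently into the slot of the capacitor's trimmer screw and turn the screw until the meter needle stands on the zero block in the middle of the scale. Then draw the tool out without upsetting the setting and put it back upright, fully down, in its hole in the stand. Keep clear of the bench lamp and leave the other tools, the bottle and the relay board as they are.

Things in the scene. Friction and masses are not known exactly. Their poses are not given: they have to be found in the camera images.
- unit: Bench unit, fixed: grey chassis 220 x 270 x 45 mm (x, y, z), origin at the centre of its underside, z up. In its frame: trimmer axis at x -50, y +60 mm under a white end bar 34 x 106 mm (long along y, top 109 mm above the bench); metal can 50 x 38 mm at x -52, y -86, top 105 mm; meter 96 x 140 mm lying face up around x +54, y -5, top 68 mm.
- coil_top (a point): Top of the unit's coil, a white former wound with copper, 24 mm radius, standing upright on the chassis 87 mm beside the trimmer axis; this point is on its axis, 159 mm above the bench.
- trimmer (a joint): Turn of the capacitor's rotor and its slotted screw about the vertical, rad, counter-clockwise from above positive. 0: rotor plates half inside the fixed plates; positive: further in. Stops at -1.45 and +1.45. Light friction (0.05 N m); it stays where it is left. Starts between +0.45 and +1.35.
- screw_slot (a point): Centre of the floor of the screw's slot, 112 mm above the bench on the trimmer axis; turns with the screw: x runs along the slot, z up. The slot is 5.5 mm wide (8.5 mm at its bevelled mouth) and 7 mm deep between two brass jaws 17 mm long, at the bottom of a fixed round guide bushing of 22 mm bore that widens to a mouth of about 32 mm.
- bushing_mouth (a point): Centre of the mouth of the guide bushing, on the trimmer axis, 128 mm above the bench (16 mm above the slot's floor).
- needle (a joint): Deflection of the meter needle, rad, counter-clockwise from above positive; 0 is the middle of the scale. It follows the trimmer: needle = 0.6 x trimmer. It starts to the positive side, so the screw has to be turned clockwise (from above).
- needle_tip (a point): Tip of the black needle, 70 mm from its pivot, under the meter's window.
- zero_block (a point): Middle of the black zero block printed in the centre of the meter's scale, 68 mm from the needle's pivot; the block spans 0.08 rad to either side of zero (about 11 mm wide in all).
- stand: Tool stand, fixed: plywood block 62 x 172 x 76 mm (x, y, z), origin at the centre of its underside. Three through holes 24 mm wide with chamfered mouths, in a row along its y axis at y -54, 0 and +54 mm, hold one tool each, blade down, the tool's round guard resting on the block's top.
- tuner_handle (a point): Tuning tool, all grey plastic, 156 mm long, about 60 g, loose, in any of the three holes, turned anyhow about its axis. Point: on its axis at the middle of the handle; z up along the axis, x along the blade's width. The handle is a straight hexagon, 22 mm over flats, 80 mm long (40 mm to either side of the point); flats face the tool's y axis and 60 degrees to either side of it.
- tuner_guard (a point): Tuning tool: centre of the underside of its round guard (36 mm diameter, 6 mm thick), 46 mm below the middle of the handle; it rests on the stand's top. Same axes.
- tuner_tip (a point): Tuning tool: middle of the end edge of its blade, 116 mm below the middle of the handle, 70 mm below the guard's underside; same axes. Under the guard a round shank of 12 mm runs 58 mm, then the flat blade, 12 mm long, 18 mm wide (x) and 3 mm thick (y); its last 3 mm are 15 x 2 mm.
- cross_driver_handle (a point): Bystander in the stand: screwdriver with a fat round waisted handle (30 mm diameter, 92 mm high above the stand's top, so 168 mm above the bench). Middle of its handle, 46 mm above the stand's top.
- nut_driver_handle (a point): Bystander in the stand: nut driver with a short ball-shaped handle (32 mm diameter, 61 mm high above the stand's top). Middle of its ball, 34 mm above the stand's top.
- bottle_mid (a point): Bystander: small upright bottle, 48 mm diameter, 112 mm high, on the bench beyond the stand (towards the stand's +x). Half-way up on its axis.
- relay_board: Bystander: green board 56 x 150 mm with blue relays, 25 mm high, lying on the bench beyond the unit (towards its +x). Origin: centre of its underside.
- lamp: Bench lamp, fixed, between the unit and the stand and standing in the direct way from one to the other: an upright stem of 16 mm on a foot of 76 mm, 422 mm high in all; at the top a boom and a round white shade (96 mm) reach 180 mm away from the robot along the lamp's x axis, 380 to 416 mm above the bench. Origin: centre of its underside, on the stem's axis.

How it is judged:
By the outcome, as a careful person would: the job done as asked, in the order asked, and still so for the second after the job is handed in, with the robot touching nothing.
It also fails if it takes over 54 s, if anything falls off the work surface, if the arm or the gripper's body presses on something with over 40 N, if the wrist force passes 120 N, or if a joint passes its speed limit or range.

### The arm

A 6-joint arm with a two-finger parallel gripper is mounted at the origin on the work surface. World frame = base frame: x ahead of the robot, y to its left, z up, the work surface at z = 0. Lengths are in mm, angles in rad, forces in N, time in s.
With the tool pointing down it reaches from about 275 to 725 mm from the base axis. Payload 5.6 kg.
Tool frame: the origin (TCP) lies midway between the tips of the shut fingers; the grasp point (between the pads) lies 19 mm behind it; z points along the fingers, y is the line along which they close (so a half turn about z gives the same grasp; the last joint's range is limited). The gripper opens to 85 mm and grips with 20 to 120 N. Pads are 22 mm wide; open, the fingers measure 114 mm over their backs; the gripper's body (76 mm by 85 mm) begins 54 mm behind the grasp point. The pads swing forward as they close: fully open they stand 13 mm farther back than shut.
Start: joints at [-0.865, 0.255, 0.108, 0, -1.424, -0.285], TCP at [224.688, -502.004, 231.283] pointing down, gripper open.
Joint ranges: [-2.95, 2.95], [-1.21, 1.97], [-1.09, 1.5], [-2.87, 1.71], [-2.94, -0.07], [-3.05, 3.05]. Speed limits (rad/s): [2.57, 2.57, 3.14, 3.14, 3.14, 3.14].

### API

Orientations are given as a rotation vector (axis times angle).
In Python, from plant import arm gives the robot as it stands.
- The arm moves only by the tool drive_tool, never from a script. Its argument "commands" is text: rows parted by semicolons, each of 7 numbers parted by spaces: the shift along the tool's x, y, z normalised to -1 to 1, where 1 is 0.8 m, then the turn, a rotation vector about the tool's x, y, z normalised to -1 to 1, where 1 is 0.5 rad, then the opening, from -1 (shut) to 1 (fully open). A call has 1 to 10 rows; each row is the pose to reach, as a shift and turn from the pose commanded when the call began, along the tool's axes at that moment; what a row does not reach only later rows make up. A row lasts 1/8 s, in which the tool goes at most 62.5 mm and 10.7 degrees, less where a joint would pass 70% of its speed; a pose out of reach is approached as far as the arm can. A call with a number of a shift or a turn outside -1 to 1 is refused whole. A call with a gripper value outside its range is refused whole. The fingers move at their own pace and stop on an object; "squeeze" is the grip in N (left out, the last holds). Time passes only in rows, so rows that repeat a pose let the fingers close. It gives the time, the measured TCP pose, the force, the opening and the grip force at its end, in the units of the state.
- arm.sense(): the state, without advancing time (a new reading comes with each control period).
- arm.camera(name): name is "scene" or "top"; returns a dict with "pixels" (480x640x3 uint8, red, green, blue), "z_map" (480x640 float32, mm along the optical axis (not along the pixel's ray), 0 where there is no reading), "intrinsics" (3x3 intrinsics, pixels), "extrinsics" (4x4, takes a point from camera to world coordinates). Camera axes: x right, y up, looking along -z (the intrinsics and any distortion apply to the point x, -y, -z); pixel columns grow to the right and rows downward; lengths in mm; the calibration is good to about 2 mm. A picture is of the moment at which its call begins.
- arm.close_job(): hands the job in; it is judged then, once.
The state is a dict: "t": time; "joint_positions": joint angles; "joint_velocities": joint speeds; "joint_torque": joint torques, N m; "tcp_pos": TCP position; "eef_rot": TCP orientation; "wrist_force": force on the tool from outside, world axes, zero at the start; "wrist_torque": the same for the moment, N m; "grip_width": finger opening in mm; "grasp_force": force on a finger pad.
Only numpy, scipy, OpenCV 4.12 (cv2) and the standard library are available. Lean on these libraries where they do the work, as an engineer would, in place of code of your own. Each camera call takes 0.05 s, during which the arm holds its last target. There are 200 camera calls.

## Working session

There is one attempt and no reset: what is moved stays moved. The work goes in short steps, Python scripts to look and compute and a tool call to move; the robot and the scene stay as the last step left them, time stands still between calls to the robot, and variables do not carry over. Pictures are saved under pics/ and viewed, at most 10 in all, crops included, and the job is handed in when it is done.

Besides the shell and the picture viewer there is one more tool, called in YAML: its name, and indented under it one key for each argument. drive_tool: Moves the arm, as the interface text tells. Its arguments: {"type":"object","properties":{"commands":{"type":"string"},"squeeze":{"type":"number"}},"required":["commands"]}

```bash
mkdir -p pics; ls; cat > h.py <<'E'
import numpy as np, cv2
from plant import arm
def grab(n,save=None):
    c=arm.camera(n)
    if save: cv2.imwrite('pics/'+save,cv2.cvtColor(c['pixels'],cv2.COLOR_RGB2BGR))
    np.savez('%s.npz'%n,**{k:c[k] for k in('pixels','z_map','intrinsics','extrinsics')})
    return c
def cloud(c):
    K=c['intrinsics'];z=c['z_map'];v,u=np.mgrid[:z.shape[0],:z.shape[1]]
    p=np.stack([(u-K[0,2])/K[0,0]*z,-(v-K[1,2])/K[1,1]*z,-z,np.ones_like(z)],-1)
    return (p@c['extrinsics'].T)[...,:3]
def proj(c,P):
    K=c['intrinsics'];q=np.linalg.inv(c['extrinsics'])@np.append(P,1)
    return K[0,2]-K[0,0]*q[0]/q[2],K[1,2]+K[1,1]*q[1]/q[2]
def onplane(c,u,v,h):
    K=c['intrinsics'];E=c['extrinsics']
    d=E[:3,:3]@np.array([(u-K[0,2])/K[0,0],-(v-K[1,2])/K[1,1],-1]);o=E[:3,3]
    return o+d*(h-o[2])/d[2]
E
python3 - <<'E'
from h import *
for n in('scene','top'):
    c=grab(n,n+'0.png');print(n,c['intrinsics'],c['extrinsics'].round(3),[k for k in c])
print(arm.sense())
E
```

```text
pics
scene [[444.67206434   0.         320.6049942 ]
 [  0.         444.67206434 239.11825414]
 [  0.           0.           1.        ]] [[ 3.52000e-01 -8.12000e-01  4.65000e-01  9.71191e+02]
 [ 9.36000e-01  3.02000e-01 -1.80000e-01 -1.49990e+02]
 [ 5.00000e-03  4.98000e-01  8.67000e-01  8.38467e+02]
 [ 0.00000e+00  0.00000e+00  0.00000e+00  1.00000e+00]] ['pixels', 'z_map', 'intrinsics', 'extrinsics']
top [[468.77506834   0.         317.99266121]
 [  0.         468.77506834 232.39098665]
 [  0.           0.           1.        ]] [[ 6.00000e-03  9.89000e-01 -1.46000e-01  4.14509e+02]
 [-1.00000e+00  5.00000e-03 -8.00000e-03 -5.13100e+00]
 [-7.00000e-03  1.46000e-01  9.89000e-01  1.11480e+03]
 [ 0.00000e+00  0.00000e+00  0.00000e+00  1.00000e+00]] ['pixels', 'z_map', 'intrinsics', 'extrinsics']
{'t': 0.1, 'joint_positions': array([-8.65352996e-01,  2.55650702e-01,  1.07182610e-01, -4.28707017e-04,
       -1.42392463e+00, -2.84617677e-01]), 'joint_velocities': array([ 0.00026726, -0.00034115,  0.00149663,  0.00242935,  0.00189563,
        0.00053857]), 'joint_torque': array([-2.34765801e-03, -3.87605095e+01,  2.38473469e+01,  5.37793010e+00,
       -3.78701545e-03, -4.77736933e-05]), 'tcp_pos': array([ 224.56812449, -501.58838028,  230.52409639]), 'eef_rot': array([ 6.55986916e-01, -3.07194707e+00, -2.52270178e-03]), 'wrist_force': array([-0.39140995, -0.41867359,  0.49621801]), 'wrist_torque': array([ 0.01092629, -0.00427237, -0.05023783]), 'grasp_force': 0.0, 'grip_width': 85.52367920655269}
```

View pics/scene0.png

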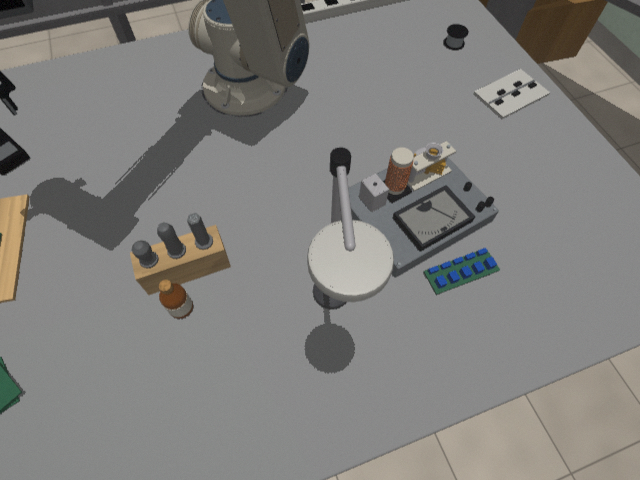

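View pics/top0.png

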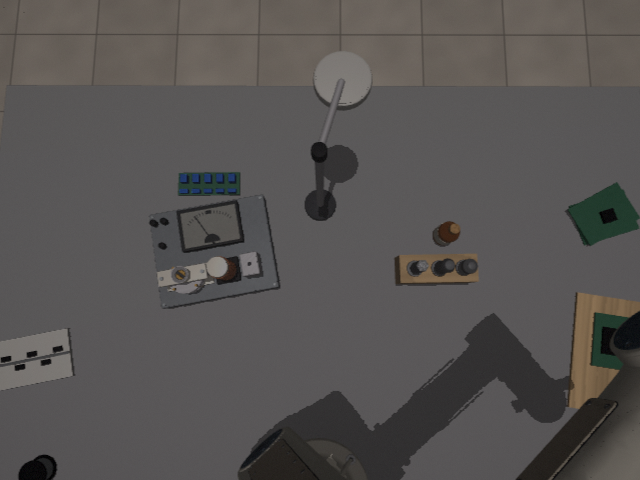

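The scene view shows the stand at about (180,255), the lamp in the middle (stem near (335,230), shade (350,258)) and the unit at about (425,205). The top view has the stand at (438,268), the lamp foot at (320,205) and the unit at (213,252). Next I'll zoom in and measure.

```bash
python3 - <<'E'
from h import *
s=np.load('scene.npz');t=np.load('top.npz')
def crop(c,u0,v0,w,h,W,H):
    return cv2.resize(cv2.cvtColor(c['pixels'][v0:v0+h,u0:u0+w],cv2.COLOR_RGB2BGR),(W,H),interpolation=cv2.INTER_CUBIC)
a=np.hstack([crop(s,120,200,120,90,400,300),crop(t,390,220,100,75,400,300)])
b=np.hstack([crop(s,345,130,160,120,400,300),crop(t,140,190,146,110,400,300)])
cv2.imwrite('pics/m1.png',np.vstack([a,b]))
T=cloud(t);S=cloud(s)
np.set_printoptions(suppress=True,precision=1)
for n,P in(('top',T),('scene',S)):
    z=P[...,2];x=P[...,0];y=P[...,1]
    m=(abs(z-76)<5)&(y<-150)&(y>-500)&(x>200)&(x<500)
    r=cv2.minAreaRect(P[m][:,:2].astype(np.float32));print(n,'standtop',m.sum(),np.median(P[m],0),r)
    m=(abs(z-45)<5)&(y>50)&(y<400)&(x>200)&(x<600)
    r=cv2.minAreaRect(P[m][:,:2].astype(np.float32));print('chassis',m.sum(),r)
    m=(z>90)&(y<-150)&(y>-420)&(x>250)&(x<500)
    for h0 in(100,115,130,145,155,160):
        mm=m&(z>h0)&(z<h0+12)
        k,l,st,ce=cv2.connectedComponentsWithStats(mm.astype(np.uint8))
        for i in range(1,k):
            if st[i,4]>6:print(h0,st[i,4],ce[i],P[l==i].mean(0),np.ptp(P[l==i],axis=0))
E
```

```text
top standtop 862 [ 470.9 -246.5   76.2] ((479.2293701171875, -262.6121520996094), (42.279109954833984, 173.2000274658203), 0.3062905967235565)
chassis 4874 ((522.888671875, 245.78884887695312), (206.6865692138672, 270.6092224121094), 10.686464309692383)
100 13 [412.1 268.2] [ 486.  -199.4  106.8] [19.3  6.4 11.1]
100 26 [436.7 268.5] [ 485.7 -251.9  107. ] [23.5 12.7 10.9]
115 18 [414.7 268.8] [ 484.  -202.4  119.5] [21.6 17.4  9.9]
115 19 [438.4 267.6] [ 486.6 -252.4  120.4] [22.   8.9 11.3]
115 26 [463.2 268. ] [ 486.  -304.4  121.4] [23.3 12.8 11.5]
130 107 [470.  265.7] [ 489.9 -314.9  134.4] [22.8 27.4  9.4]
130 9 [414.7 268.2] [ 483.9 -198.9  137.1] [12.   5.9  9.5]
145 34 [443.2 267.5] [ 484.7 -254.1  153. ] [23.  22.7  9.4]
145 16 [418.1 268.6] [ 482.1 -203.1  151.7] [16.5 17.8  8.7]
155 108 [421.6 265.1] [ 488.5 -208.1  161.8] [20.5 22.8 10.1]
155 99 [447.4 265.5] [ 488.1 -260.2  162.5] [22.4 26.5 11.9]
160 93 [421.6 265.1] [ 488.5 -208.2  162.4] [20.5 22.3  7. ]
160 101 [448.2 264.8] [ 489.2 -261.1  165.5] [20.6 20.  11.1]
scene standtop 782 [ 480.  -246.9   76.2] ((479.650
[... 476 characters left out ...]
-303.2  122.5] [14.   4.7 10.2]
115 7 [165.7 245. ] [ 497.4 -273.4  119.2] [7.9 5.8 7.7]
130 48 [198.  229.3] [ 496.4 -208.6  136.3] [11.7 24.5 11. ]
130 10 [174.6 236.3] [ 495.9 -251.9  135.9] [10.5  4.6  7.6]
130 111 [138.9 245.8] [ 492.1 -316.4  134.5] [21.2 24.6  8.6]
145 51 [196.1 225.1] [ 496.3 -208.6  151. ] [11.9 25.2 11.9]
145 24 [172.2 230.2] [ 493.  -251.1  152.4] [16.9  6.5 11.3]
145 11 [158.9 235.4] [ 496.5 -275.   154.1] [8.  6.3 7.6]
155 136 [193.5 219.4] [ 489.8 -209.4  161.2] [22.5 24.5  9.9]
155 117 [163.7 229. ] [ 492.7 -263.   163.3] [20.7 26.3 11.7]
160 112 [193.2 218.7] [ 488.6 -209.5  161.9] [22.5 23.5  5. ]
160 118 [163.2 228. ] [ 491.8 -263.2  165.3] [20.7 23.3 10.2]
```

View pics/m1.png

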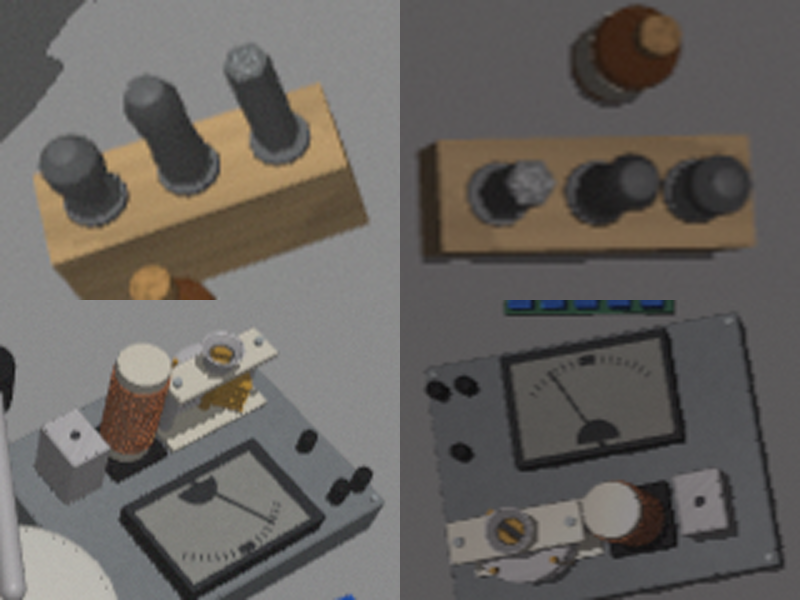

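The two top panels show the tuner, with its slim hexagonal handle, in the stand's +y hole next to the lamp side. It is at scene pixel (193,219) and top pixel (421,265). The bottom panels show the brass screw slot inside the bushing and the needle deflected from the zero block. Next I'll rectify the views for precise measurements.

```bash
cat >> h.py <<'E'
def rect(c,cx,cy,h,half,N):
    # world-aligned warp: image right=-y, up=+x
    P=np.array([[cx+half,cy+half,h],[cx+half,cy-half,h],[cx-half,cy-half,h],[cx-half,cy+half,h]])
    uv=np.float32([proj(c,p) for p in P]);M=cv2.getPerspectiveTransform(uv,np.float32([[0,0],[N,0],[N,N],[0,N]]))
    return cv2.warpPerspective(cv2.cvtColor(c['pixels'],cv2.COLOR_RGB2BGR),M,(N,N),flags=cv2.INTER_CUBIC)
E
python3 - <<'E'
from h import *
from scipy.optimize import least_squares
s=np.load('scene.npz');t=np.load('top.npz');T=cloud(t);S=cloud(s)
np.set_printoptions(suppress=True,precision=2)
for n,P in(('top',T),('scene',S)):
    z=P[...,2];x=P[...,0];y=P[...,1]
    m=(abs(z-76)<4)&(y<-150)&(y>-400)&(x>400)&(x<540)
    print(n,'stand',cv2.minAreaRect(P[m][:,:2].astype(np.float32)))
    m=(abs(z-45)<4)&(y>80)&(y<420)&(x>350)&(x<700)
    k,l,st,ce=cv2.connectedComponentsWithStats(m.astype(np.uint8));i=1+np.argmax(st[1:,4])
    print('chassis',cv2.minAreaRect(P[l==i][:,:2].astype(np.float32)))
    m=(abs(z-109)<2.5)&(y>80)&(y<420)&(x>380)&(x<600)
    k,l,st,ce=cv2.connectedComponentsWithStats(m.astype(np.uint8));i=1+np.argmax(st[1:,4]);print('bar',st[i,4],cv2.minAreaRect(P[l==i][:,:2].astype(np.float32)))
    m=(abs(z-128)<4)&(y>80)&(y<420)&(x>380)&(x<600)
    k,l,st,ce=cv2.connectedComponentsWithStats(m.astype(np.uint8))
    for i in range(1,k):
        if st[i,4]>15:print('bush',st[i,4],ce[i],cv2.minEnclosingCircle(P[l==i][:,:2].astype(np.float32)))
    m=(abs(z-159)<4)&(y>80)&(y<420)&(x>380)&(x<600);print('coil',cv2.minEnclosingCircle(P[m][:,:2].astype(np.float32)))
    m=(z>180)&(z<360)&(abs(y)<80)&(x>380)&(x<700);print('stem',m.sum(),P[m].mean(0) if m.any() else 0,np.ptp(P[m],axis=0))
    # boom/shade
    m=(z>370)&(abs(y)<150)&(x>450);print('shade',P[m].mean(0),P[m].min(0),P[m].max(0))
# hexagon fit on handle points
Q=[]
for P in(T,S):
    z=P[...,2];m=(z>95)&(z<156)&(abs(P[...,0]-489)<18)&(abs(P[...,1]+209)<18);Q.append(P[m][:,:2])
print([len(q) for q in Q])
def res(p,q):
    d=q-p[:2];a=p[2]+np.arange(6)*np.pi/3
    return (d[:,:1]*np.cos(a)+d[:,1:]*np.sin(a)).max(1)-11
for nm,q in(('top',Q[0]),('scene',Q[1]),('both',np.vstack(Q))):
  print(nm)
  for a0 in np.arange(0,60,10):
    r=least_squares(res,[489,-209,np.radians(a0)],args=(q,),loss='soft_l1');print(a0,r.x[:2],np.degrees(r.x[2])%60,r.cost)
cv2.imwrite('pics/m2.png',np.vstack([np.hstack([rect(c,489,-209,162,20,300),rect(c,445,310,116,24,300)]) for c in (s,t)]))
E
```

```text
top stand ((489.41571044921875, -262.4541015625), (62.05955505371094, 172.98658752441406), 1.3138900995254517)
chassis ((529.7102661132812, 246.65081787109375), (220.05868530273438, 269.9216003417969), 10.788546562194824)
bar 250 ((474.2949523925781, 269.9969787597656), (33.707374572753906, 53.549442291259766), 11.143457412719727)
bush 109 [177.61 274.43] ((469.5177917480469, 296.02056884765625), 18.696027755737305)
coil ((483.94561767578125, 210.2405242919922), 21.90578842163086)
stem 219 [639.45   0.74 280.21] [  8.18  15.91 178.5 ]
shade [747.92 -30.72 408.18] [632.52 -83.4  370.6 ] [817.01  13.71 425.26]
scene stand ((490.173828125, -263.892578125), (64.77112579345703, 171.8831024169922), 1.4710747003555298)
chassis ((531.1017456054688, 245.76695251464844), (219.38064575195312, 271.61505126953125), 10.58273983001709)
bar 398 ((470.6480712890625, 295.33587646484375), (34.867225646972656, 107.38990020751953), 10.89799976348877)
bush 92 [433.96 148.16] ((469.8523254394531, 295.8636474609375), 19.43975067138672)
bush 47 [398.32 172.51] ((490.8700256347656, 205.97348022460938), 21.407
[... 567 characters left out ...]
655
scene
0 [ 488.17 -209.65] 59.76375990785657 40.79899102900083
10 [ 488.17 -209.65] 59.76376157164752 40.798991029001286
20 [ 488.17 -209.65] 59.76376301150523 40.79899102900336
30 [ 488.17 -209.65] 59.763759279599256 40.79899102900123
40 [ 488.17 -209.65] 59.76375818766068 40.79899102900259
50 [ 488.17 -209.65] 59.76373542919721 40.79899102923761
both
0 [ 488.15 -209.37] 59.54486875256093 53.3098485152694
10 [ 488.15 -209.37] 59.54487087991321 53.309848515367044
20 [ 488.15 -209.37] 59.54487083915557 53.30984851536515
30 [ 488.15 -209.37] 59.544905095695874 53.30984851748957
40 [ 488.15 -209.37] 59.54490540538501 53.30984851751353
50 [ 488.15 -209.37] 59.697905329186696 53.31543230723277
```

View pics/m2.png

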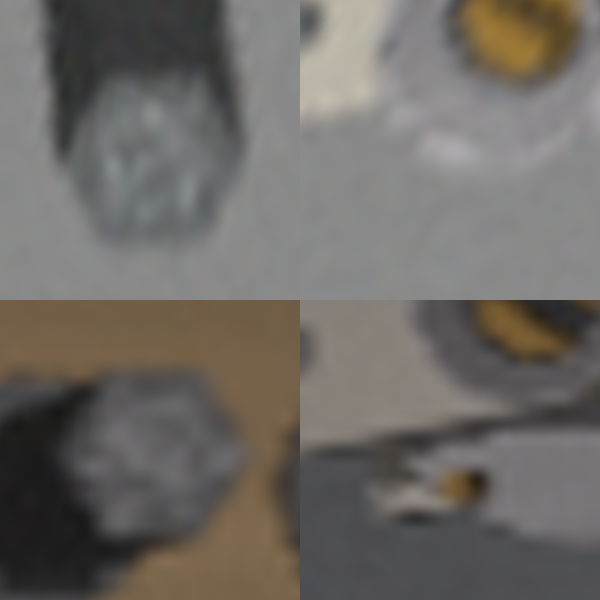

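```bash
python3 - <<'E'
from h import *
from scipy.spatial.transform import Rotation as R
st=arm.sense();print(R.from_rotvec(st['eef_rot']).as_matrix().round(3), st['joint_positions'])
for n in('scene','top'):
    c=np.load(n+'.npz')
    im=rect(c,469.8,296,117,20,400).astype(float)
    # brass pixels: hue; print structure by PCA of dark slot inside r<8.5mm
    yy,xx=np.mgrid[:400,:400];X=(200-yy)/10;Y=(200-xx)/10
    hsv=cv2.cvtColor(im.astype(np.uint8),cv2.COLOR_BGR2HSV);br=(hsv[...,0]>8)&(hsv[...,0]<30)&(hsv[...,1]>90)&(hsv[...,2]>90)&(np.hypot(X,Y)<14)
    cx,cy=X[br].mean(),Y[br].mean();print(n,'brass',br.sum(),cx,cy)
    V=hsv[...,2].astype(float);V=cv2.GaussianBlur(V,(0,0),5)
    best=[]
    for dx in np.arange(-3,3.1,.5):
     for dy in np.arange(-3,3.1,.5):
      for a in range(0,180,3):
        d=np.array([np.cos(np.radians(a)),np.sin(np.radians(a))])
        u=(X-cx-dx)*d[0]+(Y-cy-dy)*d[1];v=-(X-cx-dx)*d[1]+(Y-cy-dy)*d[0]
        if a%6==0 or 1:
            s_=(abs(u)<6)&(abs(v)<1.5);j=(abs(u)<6)&(abs(v)>3.5)&(abs(v)<6.5)
            best.append((V[j].mean()-V[s_].mean(),a,dx,dy))
    best.sort(reverse=True);print(best[:6])
    # meter needle : rectify at z=67, unit frame
E
```

```text
[[-0.913 -0.408 -0.001]
 [-0.408  0.913  0.001]
 [ 0.     0.002 -1.   ]] [-8.65352996e-01  2.55650702e-01  1.07182610e-01 -4.28707017e-04
 -1.42392463e+00 -2.84617677e-01]
scene brass 23743 -3.18628227266984 2.1585604178073536
[(np.float64(47.54466836117737), 54, np.float64(1.5), np.float64(-2.0)), (np.float64(47.51370862344896), 54, np.float64(2.0), np.float64(-1.5)), (np.float64(47.46602377090811), 54, np.float64(2.0), np.float64(-1.0)), (np.float64(47.41229298791927), 54, np.float64(1.5), np.float64(-1.5)), (np.float64(47.40912312480772), 51, np.float64(1.5), np.float64(-2.0)), (np.float64(47.332602844701455), 51, np.float64(2.0), np.float64(-1.5))]
top brass 11815 -0.23935674989420258 -0.2912060939483706
[(np.float64(57.95930707732209), 54, np.float64(0.0), np.float64(0.0)), (np.float64(57.800401711819035), 54, np.float64(-0.5), np.float64(-0.5)), (np.float64(57.74083485711526), 57, np.float64(0.0), np.float64(0.0)), (np.float64(57.72377114590486), 51, np.float64(0.0), np.float64(0.0)), (np.float64(57.605551846373615), 51, np.float64(-0.5), np.float64(-0.5)), (np.float64(57.54939786811309), 54, np.float64(0.0), np.float64(0.5))]
```

The slot points about 54° from world x in both views. That gives a trimmer angle of about 0.755 rad, which agrees with a needle of about 26°. The handle top is a hexagon with flats facing ±x, so I'll close along x at (488.3, -209).

```bash
cat >> h.py <<'E'
from scipy.spatial.transform import Rotation as R
def go(x,y,z,psi):
    "normalised shift/turn (tool axes) from measured pose to TCP x,y,z, pointing down, tool-y at psi deg"
    s=arm.sense();M=R.from_rotvec(s['eef_rot']);a=np.radians(psi)
    Y=np.array([np.cos(a),np.sin(a),0]);Z=np.array([0,0,-1.]);G=R.from_matrix(np.stack([np.cross(Y,Z),Y,Z],1))
    d=M.inv().apply(np.array([x,y,z])-s['tcp_pos'])/800;w=(M.inv()*G).as_rotvec()/0.5
    yaw=np.degrees(np.arctan2(*M.as_matrix()[1::-1,1]))
    print('t',s['t'],'tcp',s['tcp_pos'].round(1),'yaw',yaw.round(2),'F',s['wrist_force'].round(1),'T',s['wrist_torque'].round(3),'w',round(s['grip_width'],1),round(s['grasp_force'],1),'q6',s['joint_positions'][5].round(2))
    print('shift',d.round(4),'turn',w.round(3))
E
python3 -c "
from h import *
go(488.3,-209,240,180)"
```

```text
t 0.1 tcp [ 224.6 -501.6  230.5] yaw 114.11 F [-0.4 -0.4  0.5] T [ 0.011 -0.004 -0.05 ] w 85.5 0.0 q6 -0.28
shift [-0.4503  0.1992 -0.0115] turn [ 3.0e-03  2.0e-03 -2.3e+00]
```

drive_tool:
  commands: "-0.45 0.2 -0.012 0 0 -1 1;-0.45 0.2 -0.012 0 0 -1 1;-0.45 0.2 -0.012 0 0 -1 1;-0.45 0.2 -0.012 0 0 -1 1;-0.45 0.2 -0.012 0 0 -1 1;-0.45 0.2 -0.012 0 0 -1 1;-0.45 0.2 -0.012 0 0 -1 1;-0.45 0.2 -0.012 0 0 -1 1"
  squeeze: 50

```text
t: 1.1
tcp_pos: [488.3, -208.0, 240.3]
eef_rot: [1.398, -2.812, -0.001]
wrist_force: [-0.0, 0.0, 1.0]
grip_width: 85.7
grasp_force: 0.0
```

```bash
python3 -c "
from h import *
go(488.3,-209,240,180)"
```

```text
t 1.1 tcp [ 488.3 -208.   240.3] yaw 142.87 F [-0.  0.  1.] T [-0.039  0.084  0.014] w 85.7 0.0 q6 -0.54
shift [ 0.001  -0.0007  0.0003] turn [ 0.003 -0.    -1.296]
```

drive_tool:
  commands: "0 0 0 0 0 -1 1;0 0 0 0 0 -1 1;0 0 0 0 0 -1 1;0 0 0 0 0 -1 1"

```text
t: 1.6
tcp_pos: [487.0, -210.0, 240.9]
eef_rot: [2.045, -2.384, -0.0]
wrist_force: [-0.6, 0.2, 0.9]
grip_width: 85.5
grasp_force: 0.0
```

```bash
python3 -c "
from h import *
go(488.3,-209,170,180);print(arm.sense()['joint_positions'])"
```

```text
t 1.6 tcp [ 487.  -210.   240.9] yaw 171.24 F [-0.6  0.2  0.9] T [ 0.004 -0.019 -0.034] w 85.5 0.0 q6 -0.04
shift [-0.0014 -0.0014  0.0886] turn [ 0.001 -0.    -0.306]
[-1.11564397e-01  2.13607752e-01  7.81859902e-02  9.29036595e-05
 -1.43572905e+00 -4.12604282e-02]
```

drive_tool:
  commands: "-0.0006 -0.0006 0.05 0 0 -0.306 1;-0.0006 -0.0006 0.1 0 0 -0.306 1;-0.0006 -0.0006 0.13 0 0 -0.306 1;-0.0006 -0.0006 0.15 0 0 -0.306 1;-0.0006 -0.0006 0.162 0 0 -0.306 1;-0.0006 -0.0006 0.162 0 0 -0.306 1"

```text
t: 2.35
tcp_pos: [488.0, -208.8, 111.0]
eef_rot: [2.222, -2.22, -0.001]
wrist_force: [0.1, -0.1, 0.5]
grip_width: 85.4
grasp_force: 0.0
```

```bash
python3 -c "
from h import *
go(488.3,-209,111,180)
go(488.3,-209,111,180)
c=grab('scene');im=cv2.cvtColor(c['pixels'],cv2.COLOR_RGB2BGR)
go(488.3,-209,111,180)
cv2.imwrite('pics/g1.png',cv2.resize(im[150:310,100:310],None,fx=3,fy=3))"
```

```text
t 2.35 tcp [ 488.  -208.8  111. ] yaw -179.93 F [ 0.1 -0.1  0.5] T [-0.015  0.014  0.015] w 85.4 0.0 q6 0.11
shift [ 0.0002 -0.0004 -0.    ] turn [0.002 0.    0.003]
t 2.35 tcp [ 488.  -208.8  111. ] yaw -179.93 F [ 0.1 -0.1  0.5] T [-0.015  0.014  0.015] w 85.4 0.0 q6 0.11
shift [ 0.0002 -0.0004 -0.    ] turn [0.002 0.    0.003]
t 2.4 tcp [ 488.5 -208.9  111.7] yaw -179.9 F [-0.1 -0.3 -0.1] T [-0.016 -0.016  0.019] w 85.2 0.0 q6 0.11
shift [0.0001 0.0003 0.0009] turn [-0.001 -0.001  0.004]
```

View pics/g1.png

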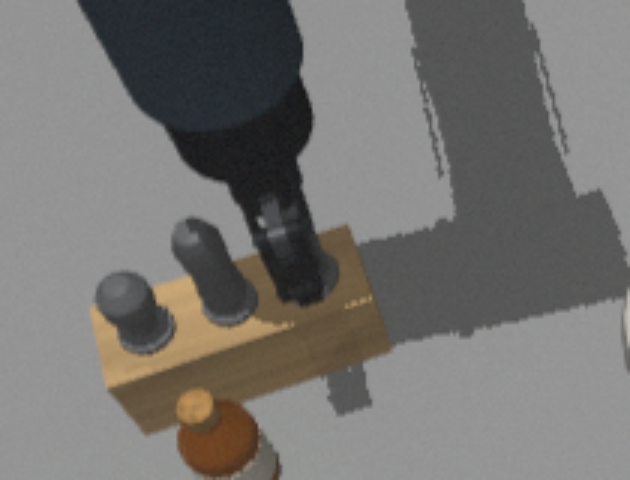

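The gripper straddles the tuner's handle at about (290,250) in the crop, and the neighbouring tools are clear. Closing now.

drive_tool:
  commands: "0 0 0 0 0 0 -1;0 0 0 0 0 0 -1;0 0 0 0 0 0 -1;0 0 0 0 0 0 -1;0 0 0 0 0 0 -1;0 0 0 0 0 0 -1;0 0 0 0 0 0 -1"
  squeeze: 50

```text
t: 3.28
tcp_pos: [488.8, -208.6, 111.6]
eef_rot: [-2.225, 2.218, -0.001]
wrist_force: [0.6, -0.9, 3.0]
grip_width: 21.3
grasp_force: 49.1
```

drive_tool:
  commands: "0 0 -0.015 0 0 0 -1;0 0 -0.04 0 0 0 -1;0 0 -0.08 0 0 0 -1;0 0 -0.12 0 0 0 -1;0 0 -0.16 0 0 0 -1;0 0 -0.19 0 0 0 -1;0 0 -0.2 0 0 0 -1;0 0 -0.2 0 0 0 -1"

```text
t: 4.28
tcp_pos: [488.4, -208.4, 271.1]
eef_rot: [-2.225, 2.218, 0.0]
wrist_force: [-0.7, -0.6, -0.3]
grip_width: 21.6
grasp_force: 49.0
```

```bash
python3 -c "
from h import *
go(488.3,-209,270,180)
c=grab('scene');t=grab('top')
im=cv2.cvtColor(c['pixels'],cv2.COLOR_RGB2BGR);it=cv2.cvtColor(t['pixels'],cv2.COLOR_RGB2BGR)
u,v=map(int,proj(c,[488,-209,175]));a=cv2.resize(im[v-40:v+40,u-40:u+40],(400,400),interpolation=cv2.INTER_CUBIC);print(u,v)
u,v=map(int,proj(t,[488,-209,175]));b=cv2.resize(it[v-40:v+40,u-40:u+40],(400,400),interpolation=cv2.INTER_CUBIC)
cv2.imwrite('pics/l1.png',np.hstack([a,b]))"
```

```text
t 4.275 tcp [ 488.4 -208.4  271.1] yaw -179.83 F [-0.7 -0.6 -0.3] T [0.04  0.053 0.035] w 21.6 49.0 q6 0.11
shift [0.0008 0.0001 0.0014] turn [0.    0.001 0.006]
191 214
```

View pics/l1.png

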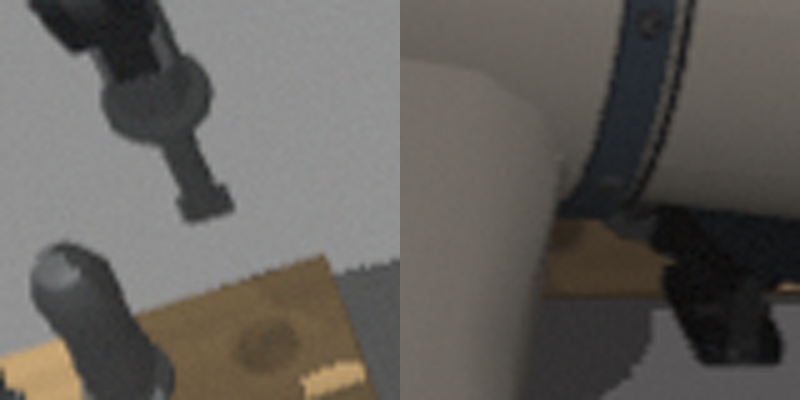

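```bash
python3 -c "
from h import *
c=np.load('scene.npz')
for b in(30,90,150):
    a=np.radians(b);d=np.array([np.cos(a),np.sin(a),0])
    print(b,[tuple(np.round((np.array(proj(c,np.array([488.4,-208.7,z])+s*w*d))-[151,174])*5)) for z,w in((165.5,7.5),(168.5,9),(177.5,9)) for s in(-1,1)])
"
```

```text
30 [(np.float64(197.0), np.float64(206.0)), (np.float64(225.0), np.float64(228.0)), (np.float64(192.0), np.float64(199.0)), (np.float64(226.0), np.float64(226.0)), (np.float64(185.0), np.float64(185.0)), (np.float64(220.0), np.float64(212.0))]
90 [(np.float64(190.0), np.float64(223.0)), (np.float64(231.0), np.float64(211.0)), (np.float64(184.0), np.float64(220.0)), (np.float64(234.0), np.float64(205.0)), (np.float64(177.0), np.float64(206.0)), (np.float64(228.0), np.float64(191.0))]
150 [(np.float64(204.0), np.float64(234.0)), (np.float64(217.0), np.float64(199.0)), (np.float64(201.0), np.float64(233.0)), (np.float64(216.0), np.float64(191.0)), (np.float64(195.0), np.float64(220.0)), (np.float64(210.0), np.float64(177.0))]
```

The blade edge runs along y, which matches the 90° candidate to within a pixel or so. So the blade is perpendicular to the closing line. I'll carry it to the unit, passing on the robot's side of the lamp.

drive_tool:
  commands: "-0.05 0.01 -0.024 0 0 0.3 -1;-0.12 0.04 -0.024 0 0 0.6 -1;-0.2 0.07 -0.024 0 0 1 -1;-0.27 0.085 -0.024 0 0 1 -1;-0.31 0.085 -0.024 0 0 1 -1;-0.38 0.085 -0.024 0 0 1 -1;-0.44 0.07 -0.024 0 0 1 -1;-0.5 0.05 -0.024 0 0 1 -1;-0.54 0.035 -0.024 0 0 1 -1;-0.56 0.025 -0.024 0 0 1 -1"

```text
t: 5.62
tcp_pos: [467.0, 240.7, 288.8]
eef_rot: [1.607, -2.696, 0.001]
wrist_force: [-0.5, -0.2, 0.1]
grip_width: 21.1
grasp_force: 49.1
```

```bash
python3 -c "
from h import *
go(469.8,296,250,144)"
```

```text
t 5.625 tcp [467.  240.7 288.8] yaw 151.6 F [-0.5 -0.2  0.1] T [-0.022  0.055 -0.016] w 21.1 49.1 q6 -1.27
shift [-0.0627  0.0297  0.0483] turn [ 0.002 -0.006  0.265]
```

drive_tool:
  commands: "-0.04 0.02 0 0 0 0.265 -1;-0.063 0.03 0 0 0 0.265 -1;-0.063 0.03 0.02 0 0 0.265 -1;-0.063 0.03 0.048 0 0 0.265 -1;-0.063 0.03 0.048 0 0 0.265 -1"

```text
t: 6.25
tcp_pos: [469.3, 294.1, 250.4]
eef_rot: [1.425, -2.795, 0.002]
wrist_force: [0.4, -0.1, -0.1]
grip_width: 21.6
grasp_force: 49.1
```

```bash
python3 -c "
from h import *
go(469.8,296,236,144)
c=grab('scene');t=grab('top')
for i in range(3): arm.camera('top'); print(arm.sense()['tcp_pos'].round(1))
im=cv2.cvtColor(c['pixels'],cv2.COLOR_RGB2BGR)
u,v=map(int,proj(c,[470,296,135]));a=cv2.resize(im[v-30:v+30,u-40:u+40],(800,600),interpolation=cv2.INTER_CUBIC)
E=[tuple(int(k) for k in (np.array(proj(c,p))-[u-40,v-30])*10) for p in([470,296,144.5],[470,296,128],[470,296,119])];print(E)
cv2.imwrite('pics/i1.png',a)"
```

```text
t 6.25 tcp [469.3 294.1 250.4] yaw 144.01 F [ 0.4 -0.1 -0.1] T [-0.03   0.005  0.063] w 21.6 49.1 q6 -1.47
shift [-0.0024  0.0009  0.018 ] turn [ 0.002 -0.008  0.   ]
[470.6 295.1 253.3]
[470.6 295.2 253.3]
[470.5 295.3 253.2]
[(419, 277), (401, 331), (391, 360)]
```

View pics/i1.png

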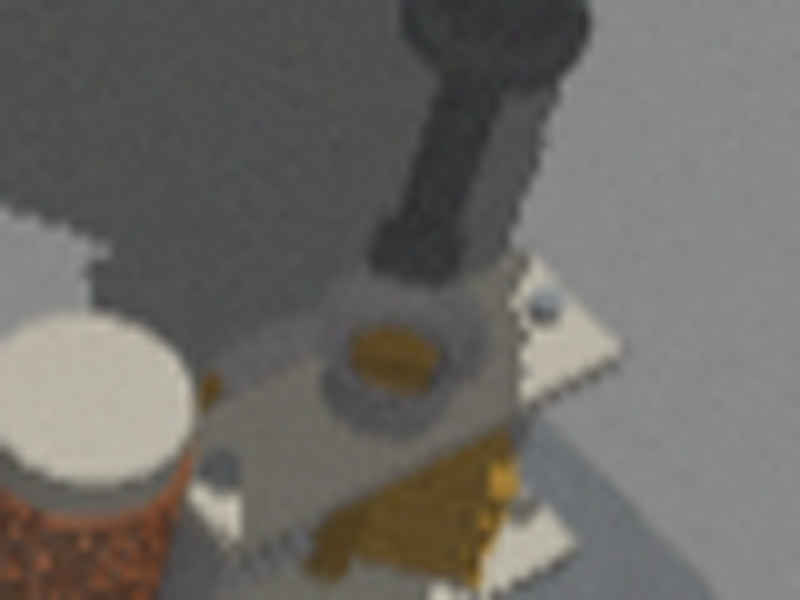

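The blade hangs centred over the bushing, with its end at (415,275) in the crop against a predicted (419,277). It is parallel to the slot at (395,362). Lowering gently.

drive_tool:
  commands: "-0.0006 0.0008 0.01 0 -0.004 0 -1;-0.0006 0.0008 0.02 0 -0.004 0 -1;-0.0006 0.0008 0.028 0 -0.004 0 -1;-0.0006 0.0008 0.033 0 -0.004 0 -1;-0.0006 0.0008 0.033 0 -0.004 0 -1"

```text
t: 7.12
tcp_pos: [469.7, 295.8, 225.3]
eef_rot: [-1.424, 2.799, 0.001]
wrist_force: [-0.0, -0.5, -0.5]
grip_width: 21.4
grasp_force: 49.1
```

```bash
python3 -c "
from h import *
go(469.8,296,218,144)"
```

```text
t 7.125 tcp [469.7 295.8 225.3] yaw 143.93 F [-0.  -0.5 -0.5] T [ 0.005 -0.002  0.05 ] w 21.4 49.1 q6 -1.47
shift [-0.0002  0.      0.0091] turn [ 0.     0.003 -0.002]
```

drive_tool:
  commands: "0 0 0.002 0 0 0 -1;0 0 0.004 0 0 0 -1;0 0 0.005 0 0 0 -1;0 0 0.005 0 0 0 -1"

```text
t: 7.62
tcp_pos: [469.8, 295.9, 221.6]
eef_rot: [-1.424, 2.799, 0.001]
wrist_force: [-0.4, -0.3, -1.1]
grip_width: 21.0
grasp_force: 49.1
```

drive_tool:
  commands: "0 0 0.001 0 0 0 -1;0 0 0.002 0 0 0 -1;0 0 0.003 0 0 0 -1;0 0 0.003 0 0 0 -1"

```text
t: 8.12
tcp_pos: [469.8, 295.9, 219.2]
eef_rot: [-1.424, 2.799, 0.001]
wrist_force: [-0.6, 0.9, 0.3]
grip_width: 21.4
grasp_force: 49.1
```

```bash
python3 -c "
from h import *
go(469.8,296,218,144)"
```

```text
t 8.125 tcp [469.8 295.9 219.2] yaw 143.93 F [-0.6  0.9  0.3] T [-0.009  0.072 -0.009] w 21.4 49.1 q6 -1.47
shift [-0.0001  0.0001  0.0015] turn [ 0.     0.004 -0.002]
```

The blade is in the slot: tip about 1.5 mm off the floor, with no contact force. Turning clockwise.

drive_tool:
  commands: "0 0 0 0 0 0.13 -1;0 0 0 0 0 0.26 -1;0 0 0 0 0 0.4 -1;0 0 0 0 0 0.55 -1;0 0 0 0 0 0.7 -1;0 0 0 0 0 0.85 -1;0 0 0 0 0 1 -1;0 0 0 0 0 1 -1"

```text
t: 9.12
tcp_pos: [469.7, 296.4, 219.5]
eef_rot: [-0.689, 3.063, 0.004]
wrist_force: [-1.0, 2.0, 0.0]
grip_width: 22.0
grasp_force: 49.3
```

drive_tool:
  commands: "0 0 0 0 0 0.12 -1;0 0 0 0 0 0.24 -1;0 0 0 0 0 0.36 -1;0 0 0 0 0 0.48 -1;0 0 0 0 0 0.58 -1;0 0 0 0 0 0.58 -1"

```text
t: 9.88
tcp_pos: [469.8, 296.4, 219.5]
eef_rot: [-0.24, 3.131, 0.004]
wrist_force: [-0.5, 1.4, 1.5]
grip_width: 21.4
grasp_force: 49.3
```

```bash
cat >> h.py <<'E'
def needle(c):
    "polar darkness profile of the meter face around the pivot, in the unit frame"
    C=np.array([530.2,246.2]);a=np.radians(10.7)
    return C,a
def meterview(c,N=560,h=66):
    C=np.array([530.2,246.2]);a=np.radians(10.7);Rm=np.array([[np.cos(a),-np.sin(a)],[np.sin(a),np.cos(a)]])
    P=[(54+48,-5+70),(54+48,-5-70),(54-48,-5-70),(54-48,-5+70)]
    uv=np.float32([proj(c,[*(C+Rm@np.array(p)),h]) for p in P]);M=cv2.getPerspectiveTransform(uv,np.float32([[0,0],[N,0],[N,N*96/140],[0,N*96/140]]))
    return cv2.warpPerspective(cv2.cvtColor(c['pixels'],cv2.COLOR_RGB2BGR),M,(N,int(N*96/140)),flags=cv2.INTER_CUBIC)
E
python3 -c "
from h import *
go(469.8,296,219,100)
c0=np.load('scene.npz');c=grab('scene');t=grab('top')
a=meterview(c,400);b=meterview(t,400);print(a.shape)
cv2.imwrite('pics/n1.png',np.vstack([np.hstack([meterview(c0,400),a]),np.hstack([b,b])]))"
```

```text
t 9.875 tcp [469.8 296.4 219.5] yaw 98.78 F [-0.5  1.4  1.5] T [0.899 0.603 0.063] w 21.4 49.3 q6 -2.26
shift [ 0.0001 -0.0005  0.0007] turn [ 0.005  0.004 -0.043]
(274, 400, 3)Traceback (most recent call last):
  File "<string>", line 6, in <module>
    cv2.imwrite('pics/n1.png',np.vstack([np.hstack([meterview(c0,400),a]),np.hstack([b,b])]))
                                                    ~~~~~~~~~^^^^^^^^
  File "h.py", line 41, in meterview
    return cv2.warpPerspective(cv2.cvtColor(c['pixels'],cv2.COLOR_RGB2BGR),M,(N,int(N*96/140)),flags=cv2.INTER_CUBIC)
                                            ~^^^^^^^^^^
    return format.read_array(
           ~~~~~~~~~~~~~~~~~^
        bytes,
        ^^^^^^
    ...<2 lines>...
        max_header_size=self.max_header_size
        ^^^^^^^^^^^^^^^^^^^^^^^^^^^^^^^^^^^^
    )
    ^
    data = _read_bytes(fp, read_size, "array data")
    r = fp.read(size - len(data))
    data = self._read1(n)
    self._update_crc(data)
    ~~~~~~~~~~~~~~~~^^^^^^
    raise BadZipFile("Bad CRC-32 for file %r" % self.name)
zipfile.BadZipFile: Bad CRC-32 for file 'pixels.npy'
```

```bash
python3 -c "
from h import *
c=np.load('scene.npz');t=np.load('top.npz')
c0=cv2.imread('pics/scene0.png');c0={'pixels':c0[...,::-1].copy(),'intrinsics':c['intrinsics'],'extrinsics':c['extrinsics']}
a=meterview(c,400);b=meterview(t,400)
cv2.imwrite('pics/n1.png',np.vstack([np.hstack([meterview(c0,400),a]),np.hstack([b,b])]))"
```

```text
(no output)
```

View pics/n1.png

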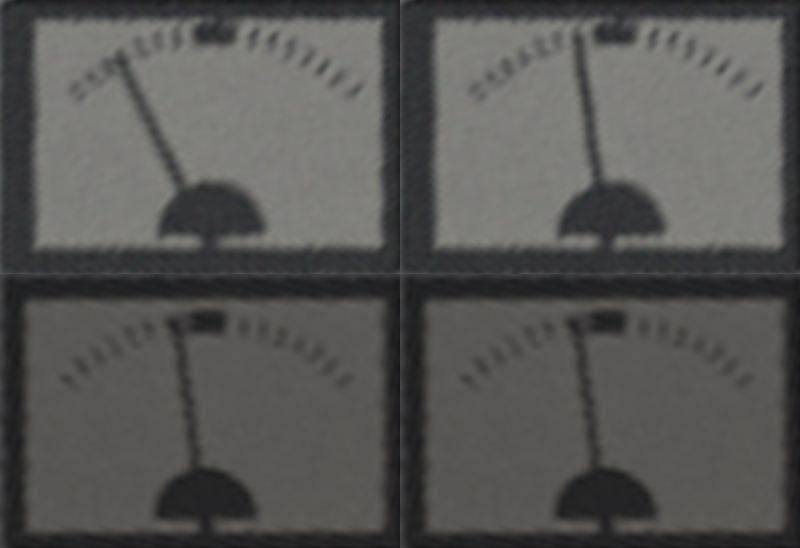

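The left panel is the start and the right panel is now. The needle tip at (578,38) is about 0.17 to 0.19 rad short of the zero block at (615,32), because of the blade's play in the slot. I'll turn further and measure numerically.

drive_tool:
  commands: "0 0 0.0005 0 0 0.1 -1;0 0 0.0005 0 0 0.2 -1;0 0 0.0005 0 0 0.3 -1;0 0 0.0005 0 0 0.4 -1;0 0 0.0005 0 0 0.48 -1;0 0 0.0005 0 0 0.48 -1"

```text
t: 10.72
tcp_pos: [470.0, 296.4, 219.4]
eef_rot: [0.137, 3.137, 0.004]
wrist_force: [-2.1, 2.0, 3.7]
grip_width: 21.6
grasp_force: 49.5
```

```bash
cat >> h.py <<'E'
def ndl(c):
    "needle line in rectified meter view (400 px wide): slope and x at y=32 vs block centroid"
    g=255-cv2.cvtColor(meterview(c,400),cv2.COLOR_BGR2GRAY).astype(float)
    from numpy.polynomial import polynomial as pl
    ys=np.arange(60,172);xs=[]
    for y in ys:
        r=g[y,60:360];r=r-np.median(r);r[r<20]=0;p=np.argmax(r);s=slice(max(0,p-7),p+8);xs.append(60+(np.arange(300)[s]*r[s]).sum()/max(r[s].sum(),1e-9))
    xs=np.array(xs);k=np.ones(len(ys),bool)
    for _ in range(4):
        b=np.polyfit(ys[k],xs[k],1);k=abs(np.polyval(b,ys)-xs)<3
    B=g[24:40,150:290]-g[90:170,100:300].mean();B=(B>60)
    col=150+np.nonzero(B.sum(0)>=9)[0]
    print('slope',-b[0].round(4),'x@228',np.polyval(b,228).round(1),'x@32',np.polyval(b,32).round(1),'n',k.sum(),'block cols',col.min() if len(col) else 0,col.max() if len(col) else 0)
E
python3 -c "
from h import *
go(469.8,296,219,100)
c=arm.camera('scene');t=arm.camera('top')
s0=cv2.imread('pics/scene0.png')[...,::-1].copy();ndl({**c,'pixels':s0})
o=cv2.imread('pics/top0.png')[...,::-1].copy();
ndl(np.load('scene.npz'));ndl(c);ndl({**t,'pixels':o});ndl(np.load('top.npz'));ndl(t)"
```

```text
t 10.725 tcp [470.  296.4 219.4] yaw 85.01 F [-2.1  2.   3.7] T [1.061 0.723 0.095] w 21.6 49.5 q6 -2.5
shift [ 0.0002 -0.0005  0.0005] turn [ 0.005  0.004 -0.523]
slope -0.4861 x@228 201.1 x@32 105.8 n 110 block cols 198 229
slope -0.1456 x@228 204.3 x@32 175.8 n 112 block cols 198 230
slope 0.0008 x@228 205.0 x@32 205.1 n 112 block cols 198 229
slope -0.5103 x@228 200.0 x@32 99.9 n 112 block cols 0 0
slope -0.1396 x@228 201.3 x@32 174.0 n 112 block cols 0 0
slope -0.0002 x@228 203.4 x@32 203.3 n 112 block cols 0 0
```

The needle slope is 0 within ±0.005 rad in both views. The apparent offset from the block is parallax, since the needle sits about 6 mm above the face. I'll turn back a little within the play to unload the blade, then draw it straight out.

drive_tool:
  commands: "0 0 0 0 0 -0.1 -1;0 0 0 0 0 -0.2 -1;0 0 0 0 0 -0.3 -1;0 0 0 0 0 -0.3 -1"

```text
t: 11.32
tcp_pos: [470.1, 296.0, 218.7]
eef_rot: [-0.097, 3.138, 0.002]
wrist_force: [0.2, 1.6, 0.6]
grip_width: 21.7
grasp_force: 49.2
```

```bash
python3 -c "
from h import *
go(469.8,296,260,93)
c=arm.camera('scene');t=arm.camera('top');ndl(c);ndl(t)"
```

```text
t 11.325 tcp [470.1 296.  218.7] yaw 93.53 F [0.2 1.6 0.6] T [ 0.92  -0.238  0.026] w 21.7 49.2 q6 -2.35
shift [ 0.0003  0.0001 -0.0516] turn [0.003 0.003 0.019]
slope 0.0004 x@228 205.0 x@32 205.1 n 112 block cols 198 231
slope 0.0028 x@228 203.0 x@32 203.6 n 112 block cols 0 0
```

drive_tool:
  commands: "0 0 -0.004 0 0 0 -1;0 0 -0.01 0 0 0 -1;0 0 -0.018 0 0 0 -1;0 0 -0.03 0 0 0 -1;0 0 -0.05 0 0 0 -1;0 0 -0.08 0 0 0 -1;0 0 -0.088 0 0 0 -1;0 0 -0.088 0 0 0 -1"

```text
t: 12.42
tcp_pos: [469.7, 295.9, 289.3]
eef_rot: [-0.096, 3.139, 0.003]
wrist_force: [-0.5, -0.4, 0.1]
grip_width: 21.4
grasp_force: 49.1
```

```bash
python3 -c "
from h import *
c=arm.camera('scene');t=arm.camera('top');ndl(c);ndl(t)
go(440,100,290,122)
cv2.imwrite('pics/o1.png',np.hstack([meterview(c,400),meterview(t,400)]))
go(488.3,-209,270,180)"
```

```text
slope 0.0014 x@228 205.0 x@32 205.2 n 112 block cols 198 230
slope 0.0017 x@228 203.2 x@32 203.5 n 112 block cols 0 0
t 12.525 tcp [469.4 295.7 288.3] yaw 93.51 F [-0.1 -0.  -1.2] T [0.022 0.023 0.032] w 21.2 49.1 q6 -2.35
shift [ 0.0516 -0.2419 -0.0023] turn [ 0.002 -0.    -0.994]
t 12.525 tcp [469.4 295.7 288.3] yaw 93.51 F [-0.1 -0.  -1.2] T [0.022 0.023 0.032] w 21.2 49.1 q6 -2.35
shift [ 0.015  -0.6311  0.0224] turn [ 2.000e-03  1.000e-03 -3.019e+00]
```

drive_tool:
  commands: "0.02 -0.05 -0.002 0 0 -0.2 -1;0.04 -0.11 -0.002 0 0 -0.5 -1;0.055 -0.18 -0.002 0 0 -0.8 -1;0.065 -0.25 -0.002 0 0 -1 -1;0.07 -0.32 -0.002 0 0 -1 -1;0.07 -0.38 -0.002 0 0 -1 -1;0.07 -0.42 -0.002 0 0 -1 -1;0.07 -0.442 -0.002 0 0 -1 -1"

```text
t: 13.52
tcp_pos: [434.9, -62.1, 289.4]
eef_rot: [-0.867, 3.019, 0.002]
wrist_force: [0.1, 0.7, -1.3]
grip_width: 21.4
grasp_force: 49.2
```

```bash
python3 -c "
from h import *
go(488.3,-209,280,180)"
```

```text
t 13.525 tcp [434.9 -62.1 289.4] yaw 122.06 F [ 0.1  0.7 -1.3] T [ 0.063 -0.059 -0.02 ] w 21.4 49.2 q6 -1.23
shift [ 0.0409 -0.1911  0.0115] turn [ 2.000e-03  2.000e-03 -2.023e+00]
```

drive_tool:
  commands: "0.015 -0.06 0 0 0 -0.3 -1;0.03 -0.12 0 0 0 -0.7 -1;0.041 -0.17 0 0 0 -1 -1;0.041 -0.191 0 0 0 -1 -1;0.041 -0.191 0 0 0 -1 -1"

```text
t: 14.15
tcp_pos: [489.1, -207.7, 288.8]
eef_rot: [-1.585, 2.712, 0.004]
wrist_force: [0.2, -0.3, 0.3]
grip_width: 21.3
grasp_force: 49.3
```

drive_tool:
  commands: "0 0 0 0 0 -0.35 -1;0 0 0 0 0 -0.7 -1;0 0 0 0 0 -1 -1;0 0 0 0 0 -1 -1;0 0 0 0 0 -1 -1"

```text
t: 14.78
tcp_pos: [489.0, -206.7, 290.2]
eef_rot: [-2.206, 2.233, 0.0]
wrist_force: [-0.1, 0.3, -0.6]
grip_width: 21.6
grasp_force: 49.3
```

```bash
python3 -c "
from h import *
arm.camera('top');arm.camera('top');arm.camera('top')
go(488.5,-208.8,200,180)"
```

```text
t 14.925 tcp [ 489.  -207.1  290.1] yaw 179.37 F [ 0.4 -0.1 -0.6] T [ 0.042 -0.023 -0.005] w 21.4 49.3 q6 0.1
shift [0.0023 0.0008 0.1127] turn [-0.002  0.003 -0.022]
```

drive_tool:
  commands: "0.0022 0.0006 0.03 0 0 -0.022 -1;0.0022 0.0006 0.07 0 0 -0.022 -1;0.0022 0.0006 0.1 0 0 -0.022 -1;0.0022 0.0006 0.112 0 0 -0.022 -1;0.0022 0.0006 0.112 0 0 -0.022 -1;0.0022 0.0006 0.112 0 0 -0.022 -1"

```text
t: 15.68
tcp_pos: [489.3, -209.2, 201.7]
eef_rot: [-2.221, 2.218, -0.002]
wrist_force: [0.4, 0.4, 0.2]
grip_width: 21.7
grasp_force: 49.3
```

```bash
python3 -c "
from h import *
for i in range(3):
  c=arm.camera('scene'); print(arm.sense()['tcp_pos'].round(1))
go(488.5,-208.8,112,180)
im=cv2.cvtColor(c['pixels'],cv2.COLOR_RGB2BGR)
u,v=map(int,proj(c,[488,-209,90]));cv2.imwrite('pics/p1.png',cv2.resize(im[v-35:v+35,u-35:u+35],(560,560),interpolation=cv2.INTER_CUBIC))
print([tuple((np.array(proj(c,p))-[u-35,v-35])*8) for p in([488.4,-208.8,94.5],[488.3,-208.9,76])])"
```

```text
[ 489.3 -209.2  201.7]
[ 489.3 -209.1  201.6]
[ 489.2 -209.1  201.4]
t 15.825 tcp [ 489.2 -209.1  201.4] yaw -179.92 F [ 0.   0.3 -0.7] T [-0.001 -0.026  0.056] w 21.2 49.3 q6 0.11
shift [-0.0002  0.0011  0.1117] turn [-0.006  0.003  0.003]
[(np.float64(280.31078444474406), np.float64(273.9791741178017)), (np.float64(296.7927060097918), np.float64(311.542029865366))]
```

View pics/p1.png

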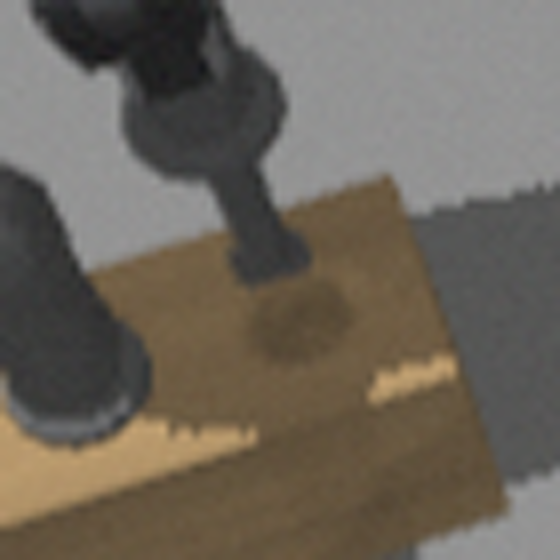

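The blade tip is at about (273,275) and the hole at about (300,320), so the tip sits 1 to 1.5 mm low in y. I'll shift +1.2 mm in y and lower slowly.

drive_tool:
  commands: "-0.0015 0 0.01 0 0 0 -1;-0.0015 0 0.02 0 0 0 -1;-0.0015 0 0.028 0 0 0 -1;-0.0015 0 0.036 0 0 0 -1;-0.0015 0 0.044 0 0 0 -1;-0.0015 0 0.05 0 0 0 -1;-0.0015 0 0.05 0 0 0 -1"

```text
t: 16.7
tcp_pos: [488.5, -207.6, 160.1]
eef_rot: [-2.222, 2.219, 0.002]
wrist_force: [0.4, -0.4, -0.6]
grip_width: 21.2
grasp_force: 49.3
```

drive_tool:
  commands: "0 0 0.01 0 0 0 -1;0 0 0.02 0 0 0 -1;0 0 0.03 0 0 0 -1;0 0 0.04 0 0 0 -1;0 0 0.05 0 0 0 -1;0 0 0.055 0 0 0 -1;0 0 0.055 0 0 0 -1;0 0 0.055 0 0 0 -1"

```text
t: 17.7
tcp_pos: [489.1, -207.7, 116.8]
eef_rot: [-2.222, 2.218, -0.001]
wrist_force: [0.5, -0.1, -0.1]
grip_width: 21.1
grasp_force: 49.3
```

```bash
python3 -c "
from h import *
go(488.5,-208.8,111.5,180)"
```

```text
t 17.7 tcp [ 489.1 -207.7  116.8] yaw -179.91 F [ 0.5 -0.1 -0.1] T [0.005 0.061 0.066] w 21.1 49.3 q6 0.11
shift [0.0014 0.0007 0.0066] turn [-0.004  0.003  0.003]
```

Free all the way down. I'll seat it on the guard.

drive_tool:
  commands: "0 0 0.002 0 0 0 -1;0 0 0.0035 0 0 0 -1;0 0 0.005 0 0 0 -1;0 0 0.006 0 0 0 -1;0 0 0.006 0 0 0 -1"

```text
t: 18.32
tcp_pos: [488.8, -207.6, 111.7]
eef_rot: [-2.222, 2.218, 0.0]
wrist_force: [0.2, -0.3, -0.2]
grip_width: 21.3
grasp_force: 49.3
```

```bash
python3 -c "
from h import *
go(488.5,-208.8,111.5,180)"
```

```text
t 18.325 tcp [ 488.8 -207.6  111.7] yaw -179.91 F [ 0.2 -0.3 -0.2] T [ 0.05   0.01  -0.012] w 21.3 49.3 q6 0.11
shift [0.0015 0.0004 0.0002] turn [-0.002  0.003  0.003]
```

drive_tool:
  commands: "0 0 0.0007 0 0 0 -1;0 0 0.0014 0 0 0 -1;0 0 0.0014 0 0 0 -1"

```text
t: 18.7
tcp_pos: [488.9, -207.7, 111.6]
eef_rot: [-2.222, 2.218, -0.001]
wrist_force: [-2.5, 1.3, 7.2]
grip_width: 21.3
grasp_force: 50.4
```

drive_tool:
  commands: "0 0 0.0008 0 0 0 -0.3;0 0 0.0008 0 0 0 -0.3;0 0 0.0008 0 0 0 0.5;0 0 0.0008 0 0 0 0.5;0 0 0.0008 0 0 0 1;0 0 0.0008 0 0 0 1;0 0 0.0008 0 0 0 1;0 0 0.0008 0 0 0 1"

```text
t: 19.7
tcp_pos: [488.8, -207.6, 110.0]
eef_rot: [-2.222, 2.218, 0.0]
wrist_force: [-1.4, 0.7, -0.0]
grip_width: 85.0
grasp_force: 0.0
```

drive_tool:
  commands: "0 0 -0.01 0 0 0 1;0 0 -0.03 0 0 0 1;0 0 -0.07 0 0 0 1;0 0 -0.13 0 0 0 1;0 0 -0.2 0 0 0 1;0.05 0.07 -0.2 0 0 0 1;0.1 0.14 -0.2 0 0 0 1;0.15 0.2 -0.2 0 0 0 1;0.15 0.25 -0.2 0 0 0 1;0.15 0.25 -0.2 0 0 0 1"

```text
t: 20.95
tcp_pos: [286.3, -328.8, 270.9]
eef_rot: [-2.218, 2.222, -0.003]
wrist_force: [-0.4, -0.9, 0.4]
grip_width: 85.3
grasp_force: 0.0
```

```bash
python3 - <<'E'
from h import *
c=grab('scene');t=grab('top');ndl(c);ndl(t)
np.set_printoptions(suppress=True,precision=1)
for P in(cloud(c),cloud(t)):
  z=P[...,2]
  for lo,hi in((156,166),(77,90)):
    m=(z>lo)&(z<hi)&(abs(P[...,0]-489)<22)&(abs(P[...,1]+209)<22);print(m.sum(),P[m].mean(0),np.median(P[m],0))
m=(cv2.cvtColor(c['pixels'],cv2.COLOR_RGB2BGR))
a=cv2.resize(m[190:300,110:250],(560,440),interpolation=cv2.INTER_CUBIC)
cv2.imwrite('pics/f1.png',a)
go(488,-209,270,180)
E
```

```text
slope 0.0003 x@228 205.0 x@32 205.1 n 112 block cols 198 229
slope 0.0056 x@228 202.7 x@32 203.8 n 112 block cols 0 0
133 [ 490.  -208.6  161.6] [ 490.1 -208.5  161.8]
183 [ 496.3 -207.7   81.4] [ 498.7 -207.1   81.3]
109 [ 488.7 -207.3  161.7] [ 488.7 -207.2  161.8]
130 [ 486.7 -201.1   80.6] [ 483.8 -199.3   80.7]
t 21.05 tcp [ 288.7 -328.3  270.2] yaw -179.97 F [ 0.1 -0.3 -0.7] T [ 0. -0. -0.] w 85.4 0.0 q6 0.49
shift [-0.1 -0.2  0. ] turn [-0.  0.  0.]
```

View pics/f1.png

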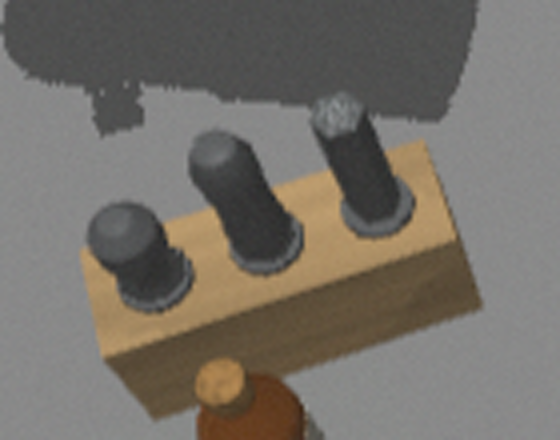

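The tuner stands upright with its guard flat on the block. Its top is at 161.8 mm, at (338,115) in the crop, and the neighbouring tools and bottle are unmoved. The needle is still on zero.

```bash
python3 -c "
from plant import arm
print(arm.close_job())"
```

```text
the job is handed in; nothing more can be done
None
```

The job is handed in at about 21 s of the 54 s allowed: the needle stands on the zero block within about 0.01 rad, and the tuning tool is back upright and fully down in its hole; the handle top is at 161.8 mm, as before the start.

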